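# Carry a free-running vial shuttle to the warming plate

### The arm

A 7-joint arm with a two-finger parallel gripper is mounted at the origin on the work surface. World frame = base frame: x ahead of the robot, y to its left, z up, the work surface at z = 0. Lengths are in mm, angles in rad, forces in N, time in s.
With the tool pointing down it reaches from about 400 to 850 mm from the base axis. Payload 10.4 kg.
Tool frame: the origin (TCP) lies between the finger pads; the fingertips stand 17 mm ahead of it and the grasp point (between the pads) lies 2 mm behind it; z points along the fingers, y is the line along which they close (so a half turn about z gives the same grasp; the last joint's range is limited). The gripper opens to 85 mm and grips with 20 to 120 N. Pads are 22 mm wide; open, the fingers measure 114 mm over their backs; the gripper's body (76 mm by 85 mm) begins 54 mm behind the grasp point. The pads swing forward as they close: fully open they stand 13 mm farther back than shut.
Start: joints at [1.255, 0.332, -0.065, 1.46, 0.022, 1.35, -0.088], TCP at [180.417, -598.414, 248.338] pointing down, gripper open.
Joint ranges: [-2.6, 2.6], [-0.5, 2.12], [-1.47, 1.34], [0.16, 2.42], [-1.27, 4.41], [0.06, 2.06], [-2.6, 2.6]. Speed limits (rad/s): [2.22, 2.22, 2.79, 2.79, 3.14, 3.14, 3.14].

### API

Orientations are given as a unit quaternion [w, x, y, z].
In Python, from bench import state, get_image, job_done gives the robot as it stands.
- The arm moves only by the tool step_arm, never from a script. Its argument "motion" is one flat list of numbers, 7 for each row, row after row: the shift along the tool's x, y, z normalised to -1 to 1, where 1 is 400 mm, then the turn, a rotation vector about the tool's x, y, z normalised to -1 to 1, where 1 is 90 degrees, then the opening, from 0 (shut) to 1 (fully open). In form: [dx, dy, dz, rx, ry, rz, fingers, dx, dy, dz, rx, ry, rz, fingers, ...]. A call has 1 to 12 rows; each row shifts and turns the commanded pose from where the row before left it, along the tool's axes as they then stand; what a row does not reach is not made up. A row lasts 1/10 s, in which the tool goes at most 50 mm and 8.59 degrees, less where a joint would pass 70% of its speed; a pose out of reach is approached as far as the arm can. A call with a number of a shift or a turn outside -1 to 1 is refused whole. A call with a gripper value outside its range is refused whole. The fingers move at their own pace and stop on an object; "squeeze" is the grip in N (left out, the last holds). Time passes only in rows, so rows that do not move let the fingers close. It gives the time, the measured TCP pose, the force, the opening and the grip force at its end, in the units of the state.
- state(): the state, without advancing time (a new reading comes with each control period).
- get_image(name): name is "scene" or "top"; returns a dict with "frame" (384x512x3 uint8, red, green, blue), "range_z" (384x512 float32, mm along the optical axis (not along the pixel's ray), 0 where there is no reading), "fx", "fy", "cx", "cy" (pixels), "rvec" (rotation vector, rad) and "tvec" (3), from world to camera coordinates, as OpenCV has them. Camera axes: x right, y down, z forward; pixel columns grow to the right and rows downward; lengths in mm; the calibration is good to about 2 mm. A picture is of the moment at which its call begins.
- job_done(): hands the job in; it is judged then, once.
The state is a dict: "time": time; "qpos": joint angles; "dq": joint speeds; "effort": joint torques, N m; "ee_pos": TCP position; "eef_rot": TCP orientation; "force": force on the tool from outside, world axes, zero at the start; "torque": the same for the moment, N m; "gripper_width": finger opening in mm; "finger_force": force on a finger pad.
Only numpy, scipy, OpenCV 4.12 (cv2) and the standard library are available. Lean on these libraries where they do the work, as an engineer would, in place of code of your own. Each camera call takes 0.05 s, during which the arm holds its last target. There are 200 camera calls.

### The job

Take the steel shuttle tray by its upright grey grip and carry it over to the warming plate; the carriage with the glass vial runs free along the tray's rail and has no brake, so do not touch it, and never let it run up against the rubber buffers at the rail's ends. Tilt the tray gently as needed to bring the carriage to the middle of the rail, hold the tray just above the plate with the carriage steady in the middle for at least five seconds, then set the tray down softly and squarely on the middle of the plate and let go, leaving the carriage standing still in the middle. Leave everything else on the desk where it is.

Things in the scene. Friction and masses are not known exactly. Their poses are not given: they have to be found in the camera images.
- tray: Pressed steel shuttle tray, 360 mm long (its y), 118 mm wide (its x), on the desk. Origin: centre of its underside; z up. Walls 4 mm thick, 26 mm high. A ball rail runs along its middle (y) between two rubber buffers; an upright grey grip stands on its near long side (-x), a grey plug housing sticks out 28 mm from its +y end. About 0.39 kg without the carriage, centre of mass at y = +45 mm.
- tray_grip (a point): Middle of the tray's grey grip: a flat upright bar 10 mm thick (tray's x), 80 mm wide (y), 40 mm high (z), from 70 to 110 mm above the underside. This point is at x = -62, y = 0, z = 90 mm in the tray's frame, axes as the tray's. Take it from above, fingers closing along the tray's x.
- tray_mid (a point): Centre of the tray's floor surface, 4 mm above the underside; axes as the tray's: the middle of the rail. Lines pressed in the floor beside the rail at y = -30 and +30 mm mark the middle.
- shuttle: Carriage with an amber vial (30 mm diameter, 84 mm long, white cap) fixed across it, 50 mm long (y), 0.16 kg in all, top 60 mm above the tray's underside. Origin in the tray's frame: x 0, z 15 mm, y from -125 to +125 mm (buffers). On ball bearings along y: gains g x tilt, and little slows it: drag 0.02 N s/m (speed decays in 8 s), dry friction 0.001 N; 0.001 rad sets it moving.
- warmer: Warming plate, fixed to the desk: white case, flat aluminium top 200 mm (x) by 440 mm (y), 56 mm above the desk, controls on its near face (-x). Origin: centre of its underside; z up. It stands on one side, the tray on the other. The tray belongs on its middle, x and y along the plate's, grip on the controls' side; an engraved outline 130 x 380 mm marks the place.
- plate_top (a point): Centre of the warming plate's top surface, 56 mm above the desk; axes as the warmer's.
- strip_bottle: Bystander: white jar with a black lid, 44 mm wide, 115 mm high. Origin: centre of its underside.
- water_bottle: Bystander: clear plastic bottle, 62 mm wide, 190 mm high. Origin: centre of its underside.
- carton: Bystander: white and blue carton, 75 x 85 x 105 mm. Origin: centre of its underside.
- tally_counter: Bystander: grey cell counter, 50 x 170 x 50 mm. Origin: centre of its underside.
- oil_bottle: Bystander: small amber bottle, 32 mm wide, 62 mm high. Origin: centre of its underside.

How it is judged (in metres and radians):
On the way, in this order (a step that is already met when the one before it is completed fails the run):
1. the tray is lifted clear of the desk (height (world z) of tray above 0.03 m), for 0.2 s.
2. the tray is held raised over the warming plate with the carriage steady in the middle for 5 s (horizontal distance between tray and plate_top below 0.06 m and z of tray in the frame of plate_top above 0.008 m and y of shuttle in the frame of tray between -0.03 and 0.03 m and linear speed of shuttle below 0.08 m/s), for 5 s.
At the end, for the whole second after the job is handed in: The tray stands on the warming plate, within 25 mm of its middle along either side and within 0.12 rad of square, let go and at rest; the carriage stands still on its rail within 30 mm of the middle (x of tray in the frame of plate_top between -0.025 and 0.025 m and y of tray in the frame of plate_top between -0.025 and 0.025 m and z of tray in the frame of plate_top between -0.005 and 0.005 m and angle between the x axis of tray and the x axis of warmer, either way round below 0.12 rad and linear speed of each of tray, shuttle below 0.02 m/s and y of shuttle in the frame of tray between -0.03 and 0.03 m); the robot touches nothing.
It fails at once if the carriage runs up against an end buffer (y of shuttle in the frame of tray above 0.122 m or y of shuttle in the frame of tray below -0.122 m).
It fails at once if the robot touches the carriage or its vial (contact force between any of the fingers, the arm and shuttle above 0.5 N).
It fails at once if the tray is tilted by more than 0.3 rad (angle between tray's own z axis and vertical above 0.3 rad).
It fails at once if the tray is slammed down on the plate (over 40 N) (contact force between tray and warmer above 40 N).
It fails at once if something else on the desk is moved by more than 30 mm (distance of any of strip_bottle, water_bottle, carton, tally_counter, oil_bottle from where it was at the start of the episode above 0.03 m).
It also fails if it takes over 69 s, if anything falls off the work surface, if the arm or the gripper's body presses on something with over 40 N, if the wrist force passes 120 N, or if a joint passes its speed limit or range.

## Working session

There is one attempt and no reset: what is moved stays moved. The work goes in short steps, Python scripts to look and compute and a tool call to move; the robot and the scene stay as the last step left them, time stands still between calls to the robot, and variables do not carry over. Pictures are saved under pics/ and viewed, at most 10 in all, crops included, and the job is handed in when it is done.

Besides the shell and the picture viewer there is one more tool, called after "Request:" as name(argument=value, ...) on one line, values as JSON. step_arm: Moves the arm, as the interface text tells. Scaled input: -1 to 1 covers 400 mm each way for a shift and 90 degrees each way for a turn. Its arguments: {"type":"object","properties":{"motion":{"type":"array","items":{"type":"number"}},"squeeze":{"type":"number"}},"required":["motion"]}

```bash
mkdir -p pics
cat > h.py <<'E'
import numpy as np, cv2
from bench import state, get_image, job_done
def cam(im):
    R=cv2.Rodrigues(np.array(im["rvec"],float))[0]; t=np.array(im["tvec"],float).ravel(); return R,t
def cloud(im):
    R,t=cam(im); z=im["range_z"].astype(float); v,u=np.mgrid[:z.shape[0],:z.shape[1]]
    p=np.stack([(u-im["cx"])/im["fx"]*z,(v-im["cy"])/im["fy"]*z,z],-1)
    w=(p-t)@R; w[z==0]=np.nan; return w
def ray(im,u,v,h):
    R,t=cam(im); d=R.T@np.array([(u-im["cx"])/im["fx"],(v-im["cy"])/im["fy"],1]); c=-R.T@t
    return c+d*(h-c[2])/d[2]
def save(im,n): cv2.imwrite("pics/"+n,im["frame"][:,:,::-1])
E
python3 - <<'E'
from h import *
for n in("scene","top"):
    im=get_image(n); save(im,n+"0.png"); np.save(n+"0.npy",im,allow_pickle=True)
    R,t=cam(im); print(n,-R.T@t,R[2],im["fx"])
print(state())
E
```

```text
scene [1146.67546497  411.3178521   565.14273283] [-0.6567482  -0.49864755 -0.56571408] 369.15081296119064
top [ 408.24833558  -20.84462243 1084.84392413] [ 0.18102452  0.00134437 -0.98347766] 483.01768794769134
{'time': 0.1, 'qpos': array([ 1.25538555,  0.3328466 , -0.06470094,  1.46087969,  0.0216156 ,
        1.34992509, -0.08851563]), 'dq': array([ 0.00123712, -0.00014026, -0.00026382, -0.00237541, -0.00049735,
        0.00057641,  0.00046351]), 'effort': array([ 2.32303857e-03, -6.26747990e+01,  4.97617421e-02, -3.92433250e+01,
        1.63546158e-02,  7.02540958e-03,  1.94749646e-05]), 'ee_pos': array([ 180.29931239, -598.08159717,  247.56113838]), 'eef_rot': array([-6.67296378e-04,  9.89301020e-01,  1.45887034e-01, -1.37643029e-04]), 'force': array([-0.52873506, -0.07656885, -0.07146357]), 'torque': array([ 0.04199092,  0.00732871, -0.06196668]), 'finger_force': 0.0, 'gripper_width': 85.53808600653291}
```

View pics/scene0.png

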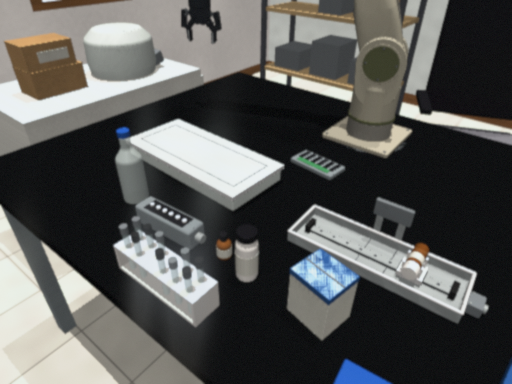

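View pics/top0.png

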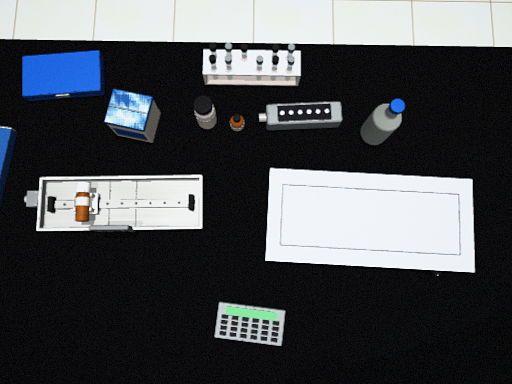

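The scene view shows the plate on the left and the tray on the right. In the top view the tray is at about (120,203) with its grip at (110,228), the plate is at (370,220), and the carriage is at (83,203), towards +y.

Run:
```python
from h import *
ims={n:np.load(n+"0.npy",allow_pickle=True).item() for n in("scene","top")}
for n,im in ims.items():
    w=cloud(im); x,y,z=w[...,0],w[...,1],w[...,2]
    f=im["frame"].astype(int); br=f.min(-1)
    print(n,"desk z",np.nanmedian(z[(br<20)&(x>300)&(x<500)&(abs(y)<300)]))
    # warmer top
    m=(z>45)&(z<68)&(y<-60)&(y>-600)&(x>200)&(x<560)&(br>100)
    if n=="top": m[:,:262]=0
    m=cv2.morphologyEx(m.astype(np.uint8),cv2.MORPH_OPEN,np.ones((5,5)))
    k,l,s,c=cv2.connectedComponentsWithStats(m); i=1+s[1:,4].argmax(); mm=l==i
    r=cv2.minAreaRect(w[mm][:,:2].astype(np.float32)); print(" warmer",r,"z",np.nanmedian(z[mm]))
    # grip
    g=(z>78)&(z<118)&(y>150)&(y<450)&(x>250)&(x<420)
    p=w[g]; print(" grip n",len(p), p.min(0) if len(p) else 0,p.max(0) if len(p) else 0, np.median(p,0))
    t=p[p[:,2]>104]; print(" griptop",len(t),t.mean(0) if len(t) else 0, cv2.minAreaRect(t[:,:2].astype(np.float32)) if len(t)>5 else 0)
    # tray rim
    m=(z>18)&(z<34)&(y>60)&(y<530)&(x>300)&(x<500)&(br>60)
    m=(m*1).astype(np.uint8);k,l,s,c=cv2.connectedComponentsWithStats(m); i=1+s[1:,4].argmax(); mm=l==i
    print(" tray",cv2.minAreaRect(w[mm][:,:2].astype(np.float32)),mm.sum())
    # vial amber
    a=(f[...,0]>f[...,2]+50)&(y>100)&(y<500)&(x>300)&(x<500)&(z>20)&(z<75); print(" amber",np.nanmedian(w[a],0),a.sum(),np.nanmax(w[a],0))
```

```text
scene desk z -0.7923272643082817
 warmer ((489.4783020019531, -281.3311767578125), (444.0279541015625, 146.6687469482422), 88.9939193725586) z 55.44300288575456
 grip n 0 0 0 [nan nan nan]
 griptop 0 0 0
 tray ((495.2001037597656, 248.14801025390625), (9.548683166503906, 150.5562744140625), 0.333712637424469) 300
  return _methods._mean(a, axis=axis, dtype=dtype,
  ret = um.true_divide(
  return np.nanmean(a, axis, out=out, keepdims=keepdims)
Traceback (most recent call last):
ValueError: zero-size array to reduction operation fmax which has no identity
```

Run:
```python
from h import *
im=np.load("top0.npy",allow_pickle=True).item()
f=im["frame"][:,:,::-1]
a=cv2.resize(f[165:245,15:215],None,fx=4,fy=4,interpolation=cv2.INTER_CUBIC)
cv2.imwrite("pics/crop0.png",a)
```

```text
(no output)
```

View pics/crop0.png

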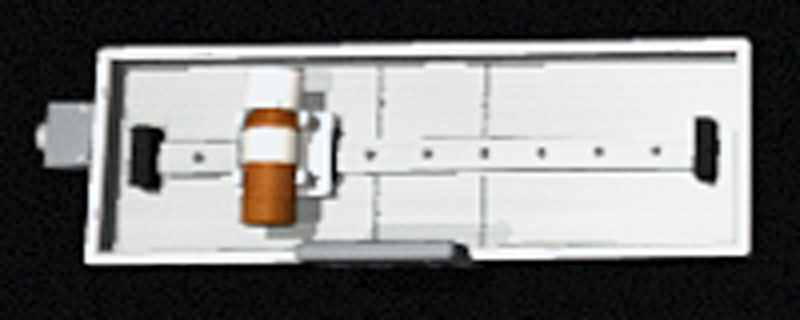

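The crop shows the middle lines at crop x = 380 and 488 and the carriage body at 240–338, so the carriage is near y ≈ +80 mm. I'll widen the search windows.

```bash
python3 -W ignore - <<'E'
from h import *
ims={n:np.load(n+"0.npy",allow_pickle=True).item() for n in("scene","top")}
t=ims["top"]; s=ims["scene"]
# tray outer rim (z=26) from bright contour in top; box area crop
f=t["frame"]; br=f.min(-1); m=np.zeros_like(br); m[170:238,36:206]=(br[170:238,36:206]>90)*255
m[:,:38]=0
c=max(cv2.findContours(m,cv2.RETR_EXTERNAL,cv2.CHAIN_APPROX_NONE)[0],key=cv2.contourArea)[:,0]
P=np.array([ray(t,u,v,26)[:2] for u,v in c],np.float32)
print("tray top",cv2.minAreaRect(P))
def line(im,p,q,h): return [ray(im,*a,h).round(1) for a in (p,q)]
o=lambda x,y:(15+(x+.5)/4-.5,165+(y+.5)/4-.5)
for nm,h,pts in [("rimcorners",26,[(98,48),(751,40),(750,255),(86,263)]),("midlines",4,[(380,65),(380,235),(488,65),(488,235)]),("dots mid",8,[(371,154),(485,153)]),("griptopfar",110,[(298,243),(455,243)])]:
    print(nm,[ray(t,*o(*a),h).round(1)[:2] for a in pts])
w=cloud(t)
m=np.zeros(br.shape,bool); m[160:285,258:482]=1; m&=br>120
c=max(cv2.findContours(m.astype(np.uint8),cv2.RETR_EXTERNAL,cv2.CHAIN_APPROX_NONE)[0],key=cv2.contourArea)[:,0]
ok=np.array([ray(t,u,v,56)[:2] for u,v in c],np.float32); print("warmer top",cv2.minAreaRect(ok), "z",np.nanmedian(w[200:240,300:440,2]))
ap=cv2.approxPolyDP(cv2.convexHull(c),5,True)[:,0]; print([(p,ray(t,*p,56).round(1)[:2]) for p in ap])
for n,im in ims.items():
    w=cloud(im); sel=(w[...,2]>60)&(w[...,2]<125)&(w[...,0]>250)&(w[...,0]<430)&(w[...,1]>50)&(w[...,1]<450); p=w[sel]
    if len(p):
        print(n,"grip",len(p),np.percentile(p,[2,50,98],0).round(1)); q=p[p[:,2]>100]; print(np.percentile(q,[2,50,98],0).round(1) if len(q) else 0, cv2.minAreaRect(q[:,:2].astype(np.float32)) if len(q)>5 else 0)
w=cloud(s); print("scene pt on grip",w[212,395],w[205,380],w[217,410],"plate", w[150,200],w[165,210])
E
```

```text
tray top ((551.8711547851562, 265.56915283203125), (122.27457427978516, 364.287353515625), 1.6999964714050293)
rimcorners [array([606.4, 448.9]), array([616.6,  84.8]), array([496.7,  81.4]), array([486.7, 444.2])]
midlines [array([603.2, 297.5]), array([506.5, 290.9]), array([604.1, 236.1]), array([507.4, 230.5])]
dots mid [array([551.6, 297.9]), array([553.1, 233.9])]
griptopfar [array([492.2, 301.4]), array([493.4, 222.3])]
warmer top ((520.46484375, -279.3426208496094), (441.0379333496094, 200.82574462890625), 87.70777893066406) z 55.60038229733922
[(array([270, 168], dtype=int32), array([627.7, -64.9])), (array([471, 179], dtype=int32), array([ 610.2, -501. ])), (array([474, 272], dtype=int32), array([ 411.8, -493.9])), (array([265, 260], dtype=int32), array([429.8, -55.8]))]
scene pt on grip [493.55983125 268.00087898  93.68192546] [494.9514664  235.10415899  96.92487198] [494.16714839 298.94240855  96.60141744] plate [ 513.86746617 -288.49565464   53.21739133] [ 558.24394222 -205.31632692   55.80287682]
```

Request:
step_arm(motion=[0.077,-0.047,0,0,0,0,1,0.077,-0.047,0,0,0,0,1,0.077,-0.047,0,0,0,0,1,0.077,-0.047,0,0,0,0,1,0.077,-0.047,0,0,0,0,1,0.077,-0.047,0,0,0,0,1,0.077,-0.047,0,0,0,0,1,0.077,-0.047,0,0,0,0,1,0.077,-0.047,0,0,0,0,1,0.077,-0.047,0,0,0,0,1,0.077,-0.047,0,0,0,0,1,0.077,-0.047,0,0,0,0,1], squeeze=120)

```text
time: 1.3
ee_pos: [469.8, -274.5, 248.1]
eef_rot: [-0.0, 0.989, 0.146, -0.0]
force: [0.8, -0.2, -0.4]
gripper_width: 85.4
finger_force: 0.0
```

Request:
step_arm(motion=[0,0,0,0,0,-0.0925,1,0,0,0,0,0,-0.0925,1,0,0,0,0,0,-0.0925,1,0,0,0,0,0,-0.0925,1,0,0,0,0,0,-0.0925,1,0,0,0,0,0,-0.0925,1,0,0,0,0,0,-0.0925,1,0,0,0,0,0,-0.0925,1,0,0,0,0,0,-0.0925,1])

```text
time: 2.2
ee_pos: [468.9, -275.6, 247.9]
eef_rot: [-0.0, 0.694, 0.72, -0.0]
force: [-0.0, -0.3, 0.5]
gripper_width: 85.3
finger_force: 0.0
```

Request:
step_arm(motion=[0.119,0,0,0,0,0,1,0.119,0,0,0,0,0,1,0.119,0,0,0,0,0,1,0.119,0,0,0,0,0,1,0.119,0,0,0,0,0,1,0.119,0,0,0,0,0,1,0.119,0,0,0,0,0,1,0.119,0,0,0,0,0,1,0.119,0,0,0,0,0,1,0.119,0,0,0,0,0,1,0.119,0,0,0,0,0,1,0.1,0,0,0,0,0,1])

```text
time: 3.4
ee_pos: [451.8, 289.9, 248.2]
eef_rot: [-0.0, 0.696, 0.718, 0.0]
force: [0.2, 0.1, 1.2]
gripper_width: 85.4
finger_force: 0.0
```

Request:
step_arm(motion=[-0.003,0.047,0,0,0,0,1,-0.002,0.046,0,0,0,0,1,0,0,0.1,0,0,0,1,0,0,0.1,0,0,0,1,0,0,0.08,0,0,0,1,0,0,0.06,0,0,0,1,0,0,0.035,0,0,0,1,0,0,0.02,0,0,0,1,0,0,0,0,0,0,1,0,0,0,0,0,0,1])

```text
time: 4.4
ee_pos: [490.2, 287.1, 91.3]
eef_rot: [0.0, 0.697, 0.718, 0.001]
force: [0.1, -0.1, 0.1]
gripper_width: 85.8
finger_force: 0.0
```

Run:
```python
from h import *
a=get_image("scene"); b=get_image("top")
A=cv2.resize(a["frame"][140:340,270:512],(726,600)); cv2.imwrite("pics/s1.png",A[:,:,::-1])
print(state()["ee_pos"],state()["eef_rot"])
```

```text
[490.30072527 287.11113864  91.47297328] [3.84078498e-04 6.96572908e-01 7.17485430e-01 8.32873223e-04]
```

View pics/s1.png

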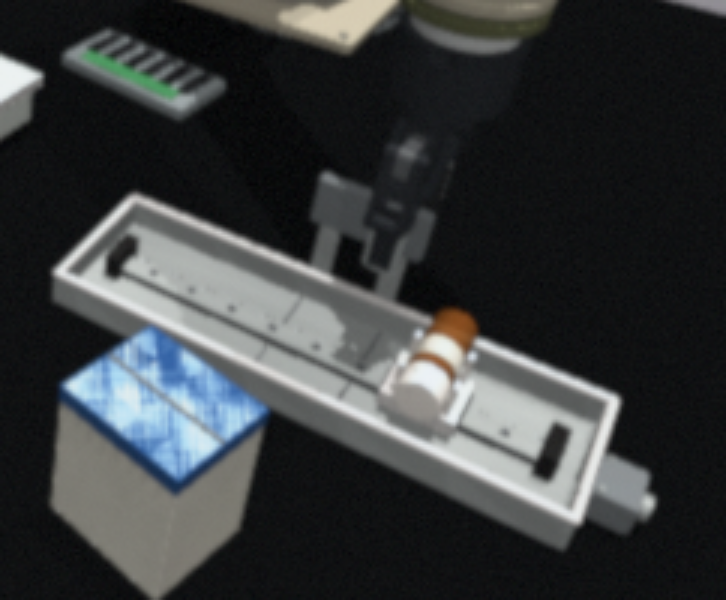

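The fingers straddle the grip at crop (400,200), and the carriage is at (430,370), clear of the fingers. I'll write the carriage tracker and close the grip.

```bash
cat >> h.py <<'E'
from scipy.spatial.transform import Rotation as Ro
OFF=np.array([-62,22.5,92.])   # TCP in the tray's frame
def tray(s):
    q=s["eef_rot"]; T=Ro.from_quat([q[1],q[2],q[3],q[0]]).as_matrix()
    R=np.stack([T[:,1],T[:,0],-T[:,2]],1); return R,s["ee_pos"]-R@OFF
def meas(names=("scene","top"),zc=45):
    out=[]
    s=state(); R,o=tray(s)
    for n in names:
        im=get_image(n); f=im["frame"].astype(int); C,t=cam(im); c=-C.T@t
        m=(f[...,0]>f[...,2]+35)&(f[...,0]>1.4*f[...,2]); v,u=np.nonzero(m)
        d=np.stack([(u-im["cx"])/im["fx"],(v-im["cy"])/im["fy"],np.ones(len(u))],1)@C@R; c2=R.T@(c-o)
        p=c2+d*((zc-c2[2])/d[:,2])[:,None]
        k=(abs(p[:,0])<75)&(abs(p[:,1])<160); p=p[k]
        out.append((n,round(float(np.median(p[:,1])),1) if len(p)>3 else None,round(float(np.median(p[:,0])),1) if len(p)>3 else None,int(k.sum())))
    tl=np.arcsin(np.clip(R[2,:2],-1,1))
    print("t",round(float(s["time"]),2),"tray",o.round(1),"tiltx,y mrad",(tl*1e3).round(1),"yaw",round(float(np.arctan2(R[1,0],R[0,0])),4),"F",s["force"].round(1),"g",round(float(s["finger_force"])),round(float(s["gripper_width"]),1),out)
E
python3 -c "
from h import *
meas()"
```

```text
t 4.5 tray [ 5.531e+02  2.665e+02 -4.000e-01] tiltx,y mrad [1.7 0.6] yaw 0.0296 F [-0.1  0.   0.4] g 0 85.6 [('scene', 75.4, -38.9, 177), ('top', 83.2, 15.2, 15)]
```

Request:
step_arm(motion=[0,0,0,0,0,0,0,0,0,0,0,0,0,0,0,0,0,0,0,0,0,0,0,0,0,0,0,0,0,0,0,0,0,0,0,0,0,0,0,0,0,0,0,0,0,0,0,0,0], squeeze=120)

```text
time: 5.3
ee_pos: [489.6, 286.7, 90.5]
eef_rot: [0.0, 0.697, 0.718, -0.0]
force: [-2.2, -1.9, 3.8]
gripper_width: 8.6
finger_force: 117.0
```

```bash
python3 -c "
from h import *
meas();meas()"
```

```text
t 5.3 tray [552.2 266.   -1.5] tiltx,y mrad [-0.1 -0.3] yaw 0.0297 F [-2.2 -1.9  3.8] g 117 8.6 [('scene', 75.0, -38.4, 182), ('top', 82.0, 16.3, 26)]
t 5.4 tray [552.2 266.1  -1.5] tiltx,y mrad [-0.1 -0.3] yaw 0.0298 F [-2.5 -1.6  6. ] g 117 8.9 [('scene', 75.0, -38.3, 183), ('top', 82.0, 16.3, 26)]
```

```bash
sed -i 's/-62,22.5,92./-62,24,90.5/' h.py
```

Request:
step_arm(motion=[-0.002,0,-0.005,0,0.0064,0,0,-0.002,0,-0.005,0,0.0064,0,0])

```text
time: 5.7
ee_pos: [489.3, 284.9, 93.8]
eef_rot: [-0.008, 0.696, 0.718, 0.007]
force: [-0.3, 1.5, -3.6]
gripper_width: 8.5
finger_force: 117.1
```

```bash
python3 -c "
from h import *
meas(['scene']);meas(['scene'])"
```

```text
t 5.7 tray [551.9 264.6   2.8] tiltx,y mrad [-0.9 20.5] yaw 0.0302 F [-0.3  1.5 -3.6] g 117 8.5 [('scene', 76.4, -36.4, 181)]
t 5.75 tray [552.3 264.2   3.1] tiltx,y mrad [-0.5 20.9] yaw 0.0294 F [-0.5  0.5 -3.7] g 117 8.4 [('scene', 76.6, -36.9, 181)]
```

```bash
cat >> h.py <<'E'
def tilt(im=None,s=None):
    im=im or get_image("scene"); R,o=tray(s or state()); w=cloud(im).reshape(-1,3); p=(w-o)@R
    br=im["frame"].reshape(-1,3).min(1)
    k=(abs(p[:,0])<50)&(abs(p[:,1])<140)&(p[:,2]>-8)&(p[:,2]<12)&(br>70); p=p[k]; w=w[k]
    for _ in range(3):
        A=np.c_[np.ones(len(w)),p[:,0],p[:,1]]; c=np.linalg.lstsq(A,w[:,2],rcond=None)[0]; r=w[:,2]-A@c; g=abs(r)<2.5; p=p[g]; w=w[g]
    print("  floor z,slopex,slopey mrad",c[0].round(1),(c[1:]*1e3).round(1),"n",len(w),"rms",r.std().round(2))
E
python3 -c "
from h import *
tilt(np.load('scene0.npy',allow_pickle=True).item(),dict(ee_pos=np.array([489.6,286.7,90.5]),eef_rot=[0,.697,.7175,0]))
tilt()"
```

```text
floor z,slopex,slopey mrad 3.7 [ 7.6 -0.3] n 1962 rms 0.89
  floor z,slopex,slopey mrad 6.7 [ 5.2 15.7] n 1975 rms 0.86
```

Request:
step_arm(motion=[0,0,-0.02,0,0,0,0,0,0,-0.04,0,0,0,0,0,0,-0.05,0,0,0,0,0,0,-0.05,0,0,0,0,0,0,-0.03,0,0,0,0])

```text
time: 6.35
ee_pos: [490.2, 284.2, 172.9]
eef_rot: [-0.007, 0.696, 0.718, 0.008]
force: [0.6, -0.6, -5.4]
gripper_width: 8.8
finger_force: 117.2
```

```bash
python3 -c "
from h import *
meas(['scene']);tilt()"
```

```text
t 6.35 tray [553.1 264.   82.1] tiltx,y mrad [ 2.4 21.1] yaw 0.03 F [ 0.6 -0.6 -5.4] g 117 8.8 [('scene', 36.4, -38.0, 177)]
  floor z,slopex,slopey mrad 86.8 [ 4.3 20.7] n 1968 rms 0.86
```

Run:
```python
s=open('h.py').read()
s=s.replace('def meas(names=("scene","top"),zc=45):','def meas(names=("scene",),zc=45):').replace('        im=get_image(n); f=','        im=get_image(n); tilt(im,s) if n=="scene" else 0; f=')
open('h.py','w').write(s)
```

Request:
step_arm(motion=[-0.015,-0.003,0,0,-0.0061,0.001,0,-0.03,-0.005,0,0,-0.0061,0.002,0,-0.038,-0.005,0,0,0,0.002,0,-0.038,-0.005,0,0,0,0.002,0])

```text
time: 6.85
ee_pos: [483.1, 233.5, 168.9]
eef_rot: [-0.001, 0.701, 0.714, -0.001]
force: [0.4, 0.3, -4.9]
gripper_width: 8.9
finger_force: 117.4
```

```bash
python3 -c "
from h import *
meas()"
```

```text
floor z,slopex,slopey mrad 82.0 [ 9.  -1.5] n 1514 rms 0.8
t 6.85 tray [545.3 210.6  78.3] tiltx,y mrad [-1.9 -0.4] yaw 0.0186 F [ 0.4  0.3 -4.9] g 117 8.9 [('scene', 16.6, -37.4, 156)]
```

Request:
step_arm(motion=[-0.036,-0.003,0,0,0.0015,0.0025,0,-0.036,-0.003,0,0,0,0.0025,0,-0.036,-0.003,0,0,0,0.0025,0,-0.036,-0.003,0,0,0,0.0025,0,-0.036,-0.003,0,0,0,0.0025,0,-0.036,-0.003,0,0,0,0.0025,0,-0.036,-0.003,0,0,0,0.0025,0])

```text
time: 7.6
ee_pos: [475.3, 132.6, 168.9]
eef_rot: [-0.001, 0.71, 0.704, 0.0]
force: [0.7, -0.1, -5.3]
gripper_width: 8.3
finger_force: 117.3
```

```bash
python3 -c "
from h import *
meas()"
```

```text
floor z,slopex,slopey mrad 81.9 [5.5 2.1] n 1205 rms 0.8
t 7.6 tray [536.9 108.2  78.2] tiltx,y mrad [-1.7  2.1] yaw -0.0096 F [ 0.7 -0.1 -5.3] g 117 8.3 [('scene', 5.2, -36.7, 125)]
```

Request:
step_arm(motion=[-0.038,-0.001,0,0,0,0.0025,0,-0.038,-0.001,0,0,0,0.0025,0,-0.038,-0.001,0,0,0,0.0025,0,-0.038,-0.001,0,0,0,0.0025,0,-0.038,-0.001,0,0,0,0.0025,0,-0.038,0,0,0,0,0.0025,0,-0.038,0,0,0,0,0.0025,0,-0.038,0,0,0,0,0.0025,0,-0.038,0,0,0,0,0,0,-0.038,0,0,0,0,0,0])

```text
time: 8.65
ee_pos: [469.3, -18.7, 168.6]
eef_rot: [-0.002, 0.721, 0.693, 0.0]
force: [-0.2, -0.4, -5.8]
gripper_width: 8.5
finger_force: 117.3
```

```bash
python3 -c "
from h import *
meas(('scene','top'))"
```

```text
floor z,slopex,slopey mrad 81.6 [5.9 3.2] n 927 rms 0.81
t 8.65 tray [530.2 -44.9  77.9] tiltx,y mrad [-1.6  2.7] yaw -0.0404 F [-0.2 -0.4 -5.8] g 117 8.5 [('scene', -17.4, -36.6, 111), ('top', None, None, 0)]
```

Request:
step_arm(motion=[-0.043,0,0,0,-0.0049,0,0,-0.044,0,0,0,0,0,0,-0.044,0,0,0,0,0,0,-0.043,0,0,0,0,0,0,-0.042,0,0,0,0,0,0,-0.04,0,0,0,0,0,0,-0.037,0,0,0,0,0,0])

```text
time: 9.45
ee_pos: [465.1, -135.6, 169.3]
eef_rot: [0.001, 0.721, 0.693, -0.002]
force: [0.3, 0.6, -5.1]
gripper_width: 8.4
finger_force: 117.3
```

```bash
python3 -c "
from h import *
meas()"
```

```text
floor z,slopex,slopey mrad 82.6 [ 5.6 -4.4] n 723 rms 0.85
t 9.45 tray [ 526.  -162.5   78.9] tiltx,y mrad [-0.8 -4.6] yaw -0.0399 F [ 0.3  0.6 -5.1] g 117 8.4 [('scene', -35.5, -36.9, 93)]
```

Request:
step_arm(motion=[-0.044,0,0,0,-0.006,0,0,-0.044,0,0,0,0,0,0,-0.04,0,0,0,0,0,0,-0.04,0,0,0,0,0,0,-0.034,0,0,0,0,0,0,-0.03,0,0,0,0,0,0,-0.02,0,0,0,0,0,0])

```text
time: 10.2
ee_pos: [461.2, -236.8, 170.8]
eef_rot: [0.005, 0.721, 0.692, -0.005]
force: [-0.9, -0.1, -5.5]
gripper_width: 8.4
finger_force: 117.2
```

```bash
python3 -c "
from h import *
meas()"
```

```text
floor z,slopex,slopey mrad 84.3 [  3.1 -14.6] n 641 rms 0.86
t 10.2 tray [ 522.1 -264.6   80.6] tiltx,y mrad [ -0.3 -13.9] yaw -0.041 F [-0.9 -0.1 -5.5] g 117 8.4 [('scene', -18.8, -35.9, 90)]
```

Request:
step_arm(motion=[-0.012,0,0,0,0,0,0,-0.01,0,0,0,0,0,0,-0.006,0,0,0,0,0,0,0,0,0,0,0.008,0,0])

```text
time: 10.65
ee_pos: [461.0, -246.5, 171.0]
eef_rot: [0.0, 0.721, 0.693, -0.0]
force: [0.3, -0.3, -6.0]
gripper_width: 8.7
finger_force: 117.3
```

```bash
python3 -c "
from h import *
meas()"
```

```text
floor z,slopex,slopey mrad 84.3 [ 5.4 -0. ] n 578 rms 0.81
t 10.65 tray [ 522.  -273.    80.6] tiltx,y mrad [-0.2 -1. ] yaw -0.0395 F [ 0.3 -0.3 -6. ] g 117 8.7 [('scene', -27.2, -36.8, 86)]
```

Request:
step_arm(motion=[-0.008,0,0,0,-0.002,0,0,-0.007,0,0,0,0,0,0,0,0,0,0,0,0,0,0,0,0,0,0,0,0,0,0,0,0,0,0,0,0,0,0,0,0,0,0])

```text
time: 11.3
ee_pos: [460.7, -252.6, 171.0]
eef_rot: [0.002, 0.721, 0.693, -0.002]
force: [0.3, -0.4, -5.2]
gripper_width: 8.5
finger_force: 117.2
```

```bash
python3 -c "
from h import *
meas()
im=get_image('scene'); cv2.imwrite('pics/s2.png',cv2.resize(im['frame'][40:240,90:330],(720,600))[:,:,::-1])"
```

```text
floor z,slopex,slopey mrad 84.5 [ 9.1 -4.9] n 568 rms 0.84
t 11.3 tray [ 521.7 -279.5   80.6] tiltx,y mrad [-0.1 -4.5] yaw -0.04 F [ 0.3 -0.4 -5.2] g 117 8.5 [('scene', -22.2, -36.1, 91)]
```

View pics/s2.png

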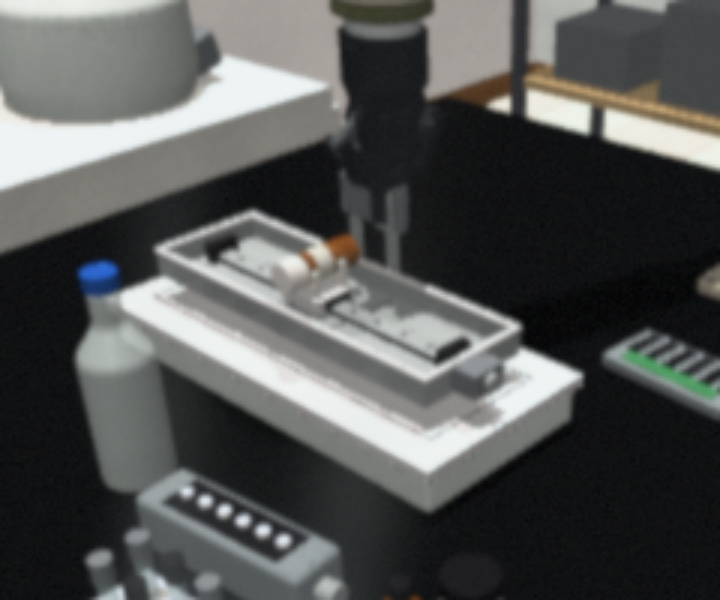

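The tray hangs over the plate, with the carriage at crop (315,285), slightly on the -y side of the middle. I'll let it coast back.

Request:
step_arm(motion=[0,0,0,0,0.0019,0,0,0,0,0,0,0,0,0,0,0,0,0,0,0,0,0,0,0,0,0,0,0,0,0,0,0,0,0,0])

```text
time: 11.9
ee_pos: [460.7, -252.8, 171.0]
eef_rot: [0.0, 0.721, 0.693, -0.001]
force: [-0.2, -0.3, -4.9]
gripper_width: 8.6
finger_force: 117.2
```

```bash
python3 -c "
from h import *
meas()"
```

```text
floor z,slopex,slopey mrad 84.2 [ 5.1 -1.2] n 562 rms 0.81
t 11.9 tray [ 521.7 -279.4   80.6] tiltx,y mrad [-0.1 -1.5] yaw -0.0402 F [-0.2 -0.3 -4.9] g 117 8.6 [('scene', -12.7, -36.2, 91)]
```

Request:
step_arm(motion=[0,0,0.005,0,0.0008,0,0,0,0,0.005,0,0,0,0,0,0,0.005,0,0,0,0,0,0,0.005,0,0,0,0,0,0,0.003,0,0,0,0])

```text
time: 12.45
ee_pos: [460.6, -252.7, 161.5]
eef_rot: [-0.0, 0.721, 0.693, -0.0]
force: [0.1, 0.3, -5.2]
gripper_width: 8.5
finger_force: 117.3
```

```bash
python3 -c "
from h import *
meas()"
```

```text
floor z,slopex,slopey mrad 74.7 [ 2.  -0.7] n 602 rms 0.83
t 12.45 tray [ 521.6 -279.2   71. ] tiltx,y mrad [-0.4 -0.1] yaw -0.0402 F [ 0.1  0.3 -5.2] g 117 8.5 [('scene', -3.7, -35.6, 91)]
```

Request:
step_arm(motion=[0,0,0,0,0.0012,0,0,0,0,0,0,0,0,0,0,0,0,0,0,0,0,0,0,0,0,0,0,0,0,0,0,0,0,0,0])

```text
time: 13.0
ee_pos: [460.7, -252.8, 161.9]
eef_rot: [-0.001, 0.721, 0.693, 0.001]
force: [0.5, 0.3, -5.8]
gripper_width: 8.8
finger_force: 117.3
```

```bash
python3 -c "
from h import *
meas()"
```

```text
floor z,slopex,slopey mrad 75.1 [5.9 0.5] n 563 rms 0.82
t 13.0 tray [ 521.7 -279.1   71.3] tiltx,y mrad [-0.1  1.5] yaw -0.0402 F [ 0.5  0.3 -5.8] g 117 8.8 [('scene', 3.7, -35.9, 92)]
```

Request:
step_arm(motion=[0,0,0,0,0,0,0,0,0,0,0,0,0,0,0,0,0,0,0,0,0,0,0,0,0,-0.0008,0,0,0,0,0,0,0,0,0])

```text
time: 13.55
ee_pos: [460.7, -252.7, 161.8]
eef_rot: [-0.0, 0.721, 0.693, 0.0]
force: [-0.1, -0.0, -5.9]
gripper_width: 8.2
finger_force: 117.3
```

```bash
python3 -c "
from h import *
meas()"
```

```text
floor z,slopex,slopey mrad 75.0 [ 7.1 -0.4] n 573 rms 0.8
t 13.55 tray [ 521.7 -279.1   71.3] tiltx,y mrad [-0.2  0.4] yaw -0.0402 F [-0.1 -0.  -5.9] g 117 8.2 [('scene', 3.6, -36.3, 90)]
```

Nearly still at +3.6 mm. I'll hold and watch.

Request:
step_arm(motion=[0,0,0,0,0,0,0,0,0,0,0,0,0,0,0,0,0,0,0,0,0,0,0,0,0,0,0,0,0,0,0,0,0,0,0,0,0,0,0,0,0,0,0,0,0,0,0,0,0,0,0,0,0,0,0,0])

```text
time: 14.4
ee_pos: [460.7, -252.8, 161.8]
eef_rot: [-0.0, 0.721, 0.693, 0.0]
force: [0.2, 0.7, -5.1]
gripper_width: 8.7
finger_force: 117.3
```

```bash
python3 -c "
from h import *
meas()"
```

```text
floor z,slopex,slopey mrad 75.0 [6.  0.9] n 580 rms 0.87
t 14.4 tray [ 521.7 -279.2   71.3] tiltx,y mrad [-0.2  0.4] yaw -0.0402 F [ 0.2  0.7 -5.1] g 117 8.7 [('scene', 4.0, -35.9, 92)]
```

Request:
step_arm(motion=[0,0,0,0,0,0,0,0,0,0,0,0,0,0,0,0,0,0,0,0,0,0,0,0,0,0,0,0,0,0,0,0,0,0,0,0,0,0,0,0,0,0,0,0,0,0,0,0,0,0,0,0,0,0,0,0,0,0,0,0,0,0,0,0,0,0,0,0,0,0,0,0,0,0,0,0,0,0,0,0,0,0,0,0])

```text
time: 15.65
ee_pos: [460.7, -252.7, 161.8]
eef_rot: [-0.0, 0.721, 0.693, 0.0]
force: [-0.6, -1.0, -5.3]
gripper_width: 8.5
finger_force: 117.3
```

```bash
python3 -c "
from h import *
meas()
im=get_image('scene'); cv2.imwrite('pics/s3.png',cv2.resize(im['frame'][100:180,135:275],(784,448),interpolation=cv2.INTER_CUBIC)[:,:,::-1])"
```

```text
floor z,slopex,slopey mrad 74.9 [6.2 0.5] n 589 rms 0.87
t 15.65 tray [ 521.7 -279.2   71.3] tiltx,y mrad [-0.1  0.4] yaw -0.0401 F [-0.6 -1.  -5.3] g 117 8.5 [('scene', 3.8, -35.8, 91)]
```

View pics/s3.png

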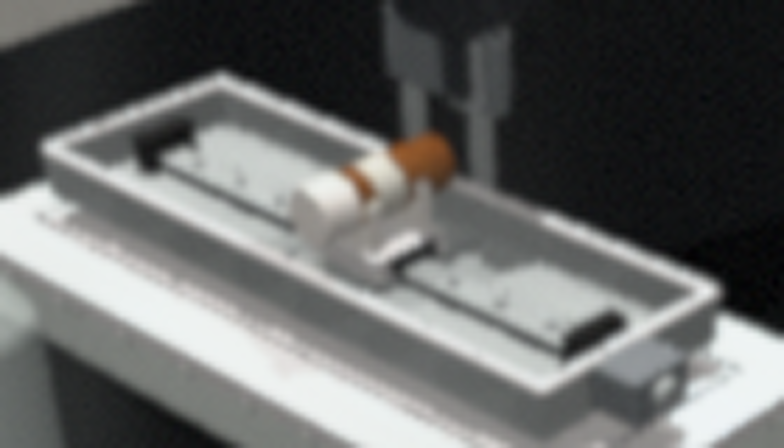

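The carriage stands at mid-rail (crop (365,235)), with visible rail of similar length on both sides. I'll hold on, then lower.

Request:
step_arm(motion=[0,0,0,0,0,0,0,0,0,0,0,0,0,0,0,0,0,0,0,0,0,0,0,0,0,0,0,0,0,0,0,0,0,0,0,0,0,0,0,0,0,0,0,0,0,0,0,0,0,0,0,0,0,0,0,0,0,0,0,0,0,0,0,0,0,0,0,0,0,0,0,0,0,0,0,0,0,0,0,0,0,0,0,0])

```text
time: 16.95
ee_pos: [460.7, -252.8, 161.8]
eef_rot: [-0.0, 0.721, 0.693, 0.0]
force: [0.6, -0.8, -6.1]
gripper_width: 8.8
finger_force: 117.3
```

Request:
step_arm(motion=[0,0,0,0,0,0,0,0,0,0,0,0,0,0,0,0,0,0,0,0,0,0,0,0,0,0,0,0,0,0,0,0,0,0,0,0,0,0,0,0,0,0,0,0,0,0,0,0,0,0,0,0,0,0,0,0,0,0,0,0,0,0,0,0,0,0,0,0,0,0,0,0,0,0,0,0,0,0,0,0,0,0,0,0])

```text
time: 18.15
ee_pos: [460.7, -252.7, 161.8]
eef_rot: [-0.0, 0.721, 0.693, 0.0]
force: [-0.5, -0.6, -6.2]
gripper_width: 8.5
finger_force: 117.3
```

```bash
python3 -c "
from h import *
meas()"
```

```text
floor z,slopex,slopey mrad 75.0 [5.8 0.8] n 576 rms 0.82
t 18.15 tray [ 521.6 -279.2   71.3] tiltx,y mrad [-0.2  0.4] yaw -0.0402 F [-0.5 -0.6 -6.2] g 117 8.5 [('scene', 3.8, -35.8, 91)]
```

Request:
step_arm(motion=[0,0,0,0,0,0,0,0,0,0,0,0,0,0,0,0,0,0,0,0,0,0,0,0,0,0,0,0,0,0,0,0,0,0,0,0,0,0,0,0,0,0,0,0,0,0,0,0,0,0,0,0,0,0,0,0,0,0,0,0,0,0,0,0,0,0,0,0,0,0,0,0,0,0,0,0,0])

```text
time: 19.3
ee_pos: [460.7, -252.8, 161.8]
eef_rot: [-0.0, 0.721, 0.693, 0.0]
force: [0.5, 0.4, -5.9]
gripper_width: 8.5
finger_force: 117.3
```

Request:
step_arm(motion=[0,0,0.003,0,0,0,0,0,0,0.004,0,0,0,0,0,0,0.005,0,0,0,0,0,0,0.005,0,0,0,0,0,0,0.005,0,0,0,0,0,0,0.004,0,0,0,0,0,0,0.003,0,0,0,0,0,0,0.002,0,0,0,0])

```text
time: 20.1
ee_pos: [460.6, -252.8, 149.3]
eef_rot: [-0.0, 0.721, 0.693, 0.0]
force: [0.1, -0.3, -5.1]
gripper_width: 8.9
finger_force: 117.3
```

```bash
python3 -c "
from h import *
meas()"
```

```text
floor z,slopex,slopey mrad 62.4 [ 4.7 -0.2] n 578 rms 0.81
t 20.1 tray [ 521.6 -279.2   58.8] tiltx,y mrad [-0.3  0.4] yaw -0.0402 F [ 0.1 -0.3 -5.1] g 117 8.9 [('scene', 3.9, -35.4, 92)]
```

About 2.5 mm to go; I'll take it in 0.4–0.8 mm rows.

Request:
step_arm(motion=[0,0,0.002,0,0,0,0,0,0,0.002,0,0,0,0,0,0,0.001,0,0,0,0,0,0,0.001,0,0,0,0,0,0,0,0,0,0,0])

```text
time: 20.65
ee_pos: [460.7, -252.8, 147.0]
eef_rot: [-0.0, 0.721, 0.693, 0.0]
force: [0.5, 0.2, -5.2]
gripper_width: 9.1
finger_force: 117.5
```

```bash
python3 -c "
from h import *
meas()"
```

```text
floor z,slopex,slopey mrad 60.2 [ 6.3 -0.3] n 614 rms 0.87
t 20.65 tray [ 521.7 -279.2   56.5] tiltx,y mrad [-0.2  0.4] yaw -0.0403 F [ 0.5  0.2 -5.2] g 118 9.1 [('scene', 3.6, -35.8, 85)]
```

Request:
step_arm(motion=[0,0,0.001,0,0,0,0,0,0,0.001,0,0,0,0,0,0,0,0,0,0,0])

```text
time: 21.0
ee_pos: [460.8, -252.9, 146.5]
eef_rot: [-0.0, 0.721, 0.693, 0.0]
force: [-1.9, 0.7, 0.1]
gripper_width: 8.6
finger_force: 118.3
```

```bash
python3 -c "
from h import *
meas()"
```

```text
floor z,slopex,slopey mrad 59.9 [7.4 0.3] n 627 rms 0.83
t 21.0 tray [ 521.7 -279.3   56. ] tiltx,y mrad [0.  0.1] yaw -0.0403 F [-1.9  0.7  0.1] g 118 8.6 [('scene', 3.0, -35.7, 88)]
```

Request:
step_arm(motion=[0,0,0,0,0,0,0,0,0,0,0,0,0,0,0,0,0,0,0,0,0,0,0,0,0,0,0,0], squeeze=20)

```text
time: 21.45
ee_pos: [460.7, -252.9, 146.4]
eef_rot: [-0.0, 0.721, 0.693, 0.0]
force: [-5.1, 1.6, 4.5]
gripper_width: 8.2
finger_force: 118.8
```

```bash
python3 -c "
from h import *
meas()"
```

```text
floor z,slopex,slopey mrad 59.8 [ 6.8 -0.3] n 633 rms 0.85
t 21.45 tray [ 521.7 -279.3   55.9] tiltx,y mrad [-0.1  0.1] yaw -0.0403 F [-5.1  1.6  4.5] g 119 8.2 [('scene', 3.4, -36.0, 87)]
```

Request:
step_arm(motion=[0,0,0,0,0,0,0.2,0,0,0,0,0,0,0.35,0,0,0,0,0,0,0.5,0,0,0,0,0,0,0.5,0,0,0,0,0,0,0.5])

```text
time: 22.0
ee_pos: [460.8, -252.8, 146.2]
eef_rot: [-0.0, 0.721, 0.693, 0.0]
force: [-0.5, -0.6, -1.1]
gripper_width: 42.6
finger_force: 0.0
```

```bash
python3 -c "
from h import *
meas()"
```

```text
floor z,slopex,slopey mrad 59.8 [ 5.8 -0.1] n 660 rms 0.88
t 22.0 tray [ 521.8 -279.2   55.7] tiltx,y mrad [0.  0.4] yaw -0.0402 F [-0.5 -0.6 -1.1] g 0 42.6 [('scene', 2.5, -36.4, 87)]
```

Released, with the carriage still. I'll retreat straight up.

Request:
step_arm(motion=[0,0,-0.02,0,0,0,0.5,0,0,-0.05,0,0,0,0.5,0,0,-0.08,0,0,0,0.5,0,0,-0.1,0,0,0,0.5,0,0,-0.05,0,0,0,0.5,0,-0.1,0,0,0,0,0.5,0,-0.1,0,0,0,0,0.5,0,0,0,0,0,0,0.5,0,0,0,0,0,0,0.5])

```text
time: 22.95
ee_pos: [380.4, -249.9, 267.1]
eef_rot: [0.001, 0.722, 0.692, -0.0]
force: [0.5, -0.4, 1.1]
gripper_width: 42.7
finger_force: 0.0
```

```bash
python3 -c "
from h import *
import h
# tray now fixed: use its last pose
S=state(); F=dict(S); F['ee_pos']=np.array([460.8,-252.8,146.4]); F['eef_rot']=np.array([0,.721,.693,0]); h.state=lambda:F
meas();meas()
im=get_image('top'); save(im,'t3.png')
f=im['frame']
"
```

```text
floor z,slopex,slopey mrad 59.8 [ 6.6 -0.4] n 658 rms 0.89
t 22.95 tray [ 521.8 -279.2   55.9] tiltx,y mrad [0. 0.] yaw -0.0396 F [ 0.5 -0.4  1.1] g 0 42.7 [('scene', 3.1, -37.0, 82)]
  floor z,slopex,slopey mrad 59.8 [6.8 0.6] n 648 rms 0.89
t 22.95 tray [ 521.8 -279.2   55.9] tiltx,y mrad [0. 0.] yaw -0.0396 F [ 0.5 -0.4  1.1] g 0 42.7 [('scene', 3.3, -36.7, 81)]
```

View pics/t3.png

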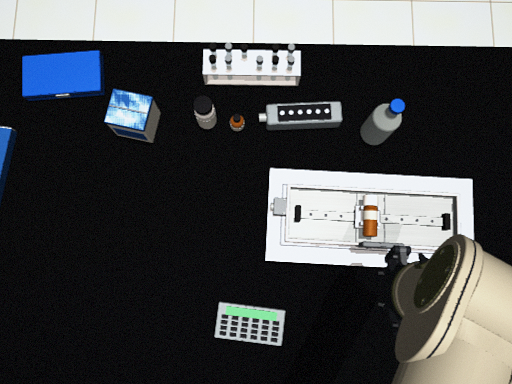

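The tray stands inside the engraved outline (about (372,220)), the carriage is centred between the buffers at (298,213) and (446,221), and nothing else has moved.

```bash
python3 -c "
from bench import job_done
print(job_done())"
```

```text
the job is handed in; nothing more can be done
None
```

The job is handed in at about 23 s: the tray is released on the middle of the warming plate, the carriage stands still about 3 mm from mid-rail, it was held steady over the plate for more than 5 s beforehand, and no other object visibly moved; no verdict came back at hand-in.

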